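# Check two second-hand cart wheels and set the binding one aside

### The arm

A 6-joint arm with a two-finger parallel gripper is mounted at the origin on the work surface. World frame = base frame: x ahead of the robot, y to its left, z up, the work surface at z = 0. Lengths are in mm, angles in degrees, forces in N, time in s.
With the tool pointing down it reaches from about 400 to 925 mm from the base axis. Payload 12.5 kg.
Tool frame: the origin (TCP) lies at the very end of the fingers, on their centre line; the grasp point (between the pads) lies 19 mm behind it; z points along the fingers, x is the direction in which the jaws open and shut, and the axes are right-handed (so a half turn about z gives the same grasp; the last joint's range is limited). The gripper opens to 95 mm and grips with 3 to 60 N. Pads are 20 mm wide; open, the fingers measure 119 mm over their backs; the gripper's body (75 mm by 180 mm) begins 59 mm behind the grasp point.
Start: joints at [63.564, 28.126, 89.318, -0, 62.55, -6.05], TCP at [217.697, 585.879, 214.661] pointing down, gripper open.
Joint ranges: [-177.58, 177.58], [-47.91, 125.51], [2.72, 160], [-65.01, 245.01], [3.68, 167.84], [-153.87, 153.87]. Speed limits (degrees/s): [127.2, 127.2, 159.86, 180, 180, 180].

### API

Orientations are given as a 3x3 rotation matrix whose columns are the frame's x, y, z axes.
In Python, from cell import arm gives the robot as it stands. The module is installed in compiled form; this text tells all that it offers.
- The arm moves only by the tool arm_command, never from a script. Its argument "motion" is a list of rows, each an object with "slide": the shift along the tool's x, y, z in mm, a list of three; "twist": the turn, a rotation vector about the tool's x, y, z in degrees, a list of three. A call has 1 to 12 rows; each row is the pose to reach, as a shift and turn from the pose commanded when the call began, along the tool's axes at that moment; what a row does not reach only later rows make up. A row lasts 1/10 s, in which the tool goes at most 50 mm and 8.59 degrees, less where a joint would pass 70% of its speed; a pose out of reach is approached as far as the arm can. A call with a gripper value outside its range is refused whole. "grip" is the opening, from 0 (shut) to 1 (fully open), set as the call begins (left out, the last holds). The fingers move at their own pace and stop on an object; the grip force is fixed at half the most. Time passes only in rows, so rows that repeat a pose let the fingers close. It gives the time, the measured TCP pose, the force and the opening at its end, in the units of the state.
- arm.get_state(): the state, without advancing time (a new reading comes with each control period).
- arm.get_image(name): name is "side" or "top"; returns the picture (480x640x3 uint8, red, green, blue); there is no depth.
- arm.get_calibration(name): a dict with "vfov" (degrees; the focal length in pixels is half the picture's height over the tangent of half this angle, whatever the lens; pixels are square), "cx", "cy" (the principal point, pixels), "R" (3x3) and "t" (3): a world point X has camera coordinates R X + t. Camera axes: x right, y down, z forward; pixel columns grow to the right and rows downward; lengths in mm; the calibration is good to about 2 mm. A picture is of the moment at which its call begins. get_calibration takes no time and is no camera call.
- arm.close_job(): hands the job in, once; it reports no verdict.
The state is a dict: "time": time; "joint_pos": joint angles; "qvel": joint speeds; "effort": joint torques, N m; "position": TCP position; "tcp_rot": TCP orientation; "force": force on the tool from outside, world axes, zero at the start; "torque": the same for the moment, N m; "gripper_width": opening from 0.0 (shut) to 1.0 (fully open).
Only numpy, scipy, OpenCV 4.12 (cv2) and the standard library are available. Lean on these libraries where they do the work, as an engineer would, in place of code of your own. Each camera call takes 0.05 s, during which the arm holds its last target.

### The job

Two used cart wheels sit on the wooden board of the market stall; one runs freely and one binds. Push each wheel round by a spoke, without lifting it from its seat, to feel how it runs: take a free one at least a quarter turn on from where it stood, but move one that drags only some 10 to 15 degrees, enough to feel it, and never force it (keep every push below about 10 N). Then take the binding wheel by its square axle head and set it down, without dropping it, upright in the red tray with its foot flat on the tray's floor; leave the free one in its seat and the mug, tin and ashtray alone.

Things in the scene. Friction and masses are not known exactly. Their poses are not given: they have to be found in the camera images.
- board_c (a point): centre of the top face of the fixed plywood board, 210 x 390 mm, top 6 mm above the table; x and y along its sides. Two square seats (inside 84 mm, walls 8 mm thick and 10 mm above the board) lie at 95 mm either way along its y and hold the feet of the two wheel units, 2 mm loose all round
- head_p (a point): centre of the square steel axle head (20 x 20 mm, 22 mm tall, sides parallel to this frame's x and y) on top of one loose wheel unit (foot, axle, head, wheel; 0.9 kg). It does not turn with the wheel; it is 59 mm above the foot's underside and its lower edge 8 mm above the wheel's top. Both units look alike: only turning the wheels tells which binds
- unit_p: the same whole wheel unit; origin at the centre of the underside of its square steel foot, 80 x 80 x 8 mm; z up along the axle, foot's sides parallel to x and y
- wheel_p: the same unit's wheel, flat, turning on the upright axle: 170 mm across, 26 mm tall; tyre inner radius 75, hub radius 17 mm. Origin on the axle at its underside, 14 mm above the foot's underside. 3 yellow spokes 10 mm wide, from 9 to 25 mm above the origin, lie along its own x (red stripe) and 120 degrees either way; wide openings between, clear down to 2 mm below the origin
- rim_p (a point): point in that tyre, 80 mm from the axle at the end of the red-striped spoke, at half the tyre's height; it turns with the wheel
- spin_p (a joint): angle of that wheel, rad, growing anticlockwise from above; no stop; starts within 0.15 of 0. Free-running: well under 1 N at a spoke, coasts on when let go. Binding: about 4 to 5 N at mid-spoke (55 mm from the axle) to start, 0.7 N more for each further 0.1 rad, more when pushed faster; stays about where a gentle push leaves it
- head_q (a point): centre of the square steel axle head (20 x 20 mm, 22 mm tall, sides parallel to this frame's x and y) on top of one loose wheel unit (foot, axle, head, wheel; 0.9 kg). It does not turn with the wheel; it is 59 mm above the foot's underside and its lower edge 8 mm above the wheel's top. Both units look alike: only turning the wheels tells which binds
- unit_q: the same whole wheel unit; origin at the centre of the underside of its square steel foot, 80 x 80 x 8 mm; z up along the axle, foot's sides parallel to x and y
- wheel_q: the same unit's wheel, flat, turning on the upright axle: 170 mm across, 26 mm tall; tyre inner radius 75, hub radius 17 mm. Origin on the axle at its underside, 14 mm above the foot's underside. 3 yellow spokes 10 mm wide, from 9 to 25 mm above the origin, lie along its own x (red stripe) and 120 degrees either way; wide openings between, clear down to 2 mm below the origin
- rim_q (a point): point in that tyre, 80 mm from the axle at the end of the red-striped spoke, at half the tyre's height; it turns with the wheel
- spin_q (a joint): angle of that wheel, rad, growing anticlockwise from above; no stop; starts within 0.15 of 0. Free-running: well under 1 N at a spoke, coasts on when let go. Binding: about 4 to 5 N at mid-spoke (55 mm from the axle) to start, 0.7 N more for each further 0.1 rad, more when pushed faster; stays about where a gentle push leaves it
- tray_in (a point): centre of the inner floor of the fixed red open tray, 230 x 230 mm outside, 28 mm tall, walls and floor 5 mm; x and y along its sides
- mug_rim (a point): bystander: centre of the mouth of a glass mug, 76 mm across, 100 mm tall, loose
- tin_top (a point): bystander: centre of the top of a loose round tin, 100 mm across, 150 mm tall
- ashtray_rim (a point): bystander: centre of the mouth of a loose black ashtray bowl, 110 mm across, 35 mm tall

How it is judged (in metres and radians):
On the way, in this order (a step that is already met when the one before it is completed fails the run):
1. one of the wheels has been tried in its seat (rim moved over 8 mm) ((((distance of rim_p from where it was at the start of the episode above 0.008 m or (value of joint spin_p above 0.9 rad or value of joint spin_p below -0.9 rad)) and distance of unit_p from where it was at the start of the episode below 0.02 m) or ((distance of rim_q from where it was at the start of the episode above 0.008 m or (value of joint spin_q above 0.9 rad or value of joint spin_q below -0.9 rad)) and distance of unit_q from where it was at the start of the episode below 0.02 m))), for 0.05 s.
2. both wheels have been tried, both units still in their seats ((distance of rim_p from where it was at the start of the episode above 0.008 m or (value of joint spin_p above 0.9 rad or value of joint spin_p below -0.9 rad)) and distance of each of unit_p, unit_q from where it was at the start of the episode below 0.02 m and (distance of rim_q from where it was at the start of the episode above 0.008 m or (value of joint spin_q above 0.9 rad or value of joint spin_q below -0.9 rad))), for 0.05 s.
3. a unit is lifted out of its seat (distance of any of unit_p, unit_q from where it was at the start of the episode above 0.06 m), for 0.1 s.
At the end, for the whole second after the job is handed in: one unit upright (0.08 rad) and at rest in the tray, foot on its floor (6 mm), within 55 mm of its centre, wheel under 1.1 rad from zero; the other in its seat (15 mm, upright), its wheel left over 1.2 rad from zero, as only the free wheel can be: a binding one springs back to some 0.6 ((((value of joint spin_p above 1.2 rad or value of joint spin_p below -1.2 rad) and distance of unit_p from where it was at the start of the episode below 0.015 m and angle between unit_p's own z axis and vertical below 0.05 rad and not (value of joint spin_q above 1.1 rad or value of joint spin_q below -1.1 rad) and horizontal distance between unit_q and tray_in below 0.055 m and z of unit_q in the frame of tray_in between -0.006 and 0.006 m and angle between unit_q's own z axis and vertical below 0.08 rad and linear speed of wheel_q below 0.02 m/s) or ((value of joint spin_q above 1.2 rad or value of joint spin_q below -1.2 rad) and distance of unit_q from where it was at the start of the episode below 0.015 m and angle between unit_q's own z axis and vertical below 0.05 rad and not (value of joint spin_p above 1.1 rad or value of joint spin_p below -1.1 rad) and horizontal distance between unit_p and tray_in below 0.055 m and z of unit_p in the frame of tray_in between -0.006 and 0.006 m and angle between unit_p's own z axis and vertical below 0.08 rad and linear speed of wheel_p below 0.02 m/s))); the robot touches nothing.
It fails at once if a finger pushes a wheel with more than 12 N (contact force between any of the arm, the fingers and wheel_p above 12 N or contact force between any of the arm, the fingers and wheel_q above 12 N).
It fails at once if a wheel unit is dropped (moves faster than 0.7 m/s out of the fingers) ((linear speed of wheel_p above 0.7 m/s and contact force between the fingers and unit_p below 0.3 N) or (linear speed of wheel_q above 0.7 m/s and contact force between the fingers and unit_q below 0.3 N)).
It fails at once if the mug, tin or ashtray is moved by more than 25 mm (distance of any of mug_rim, tin_top, ashtray_rim from where it was at the start of the episode above 0.025 m).
It also fails if it takes over 64 s, if anything falls off the work surface, if the arm or the gripper's body presses on something with over 40 N, if the wrist force passes 120 N, or if a joint passes its speed limit or range.

## Working session

There is one attempt and no reset: what is moved stays moved. The work goes in short steps, Python scripts to look and compute and a tool call to move; the robot and the scene stay as the last step left them, time stands still between calls to the robot, and variables do not carry over. Pictures are saved under pics/ and viewed, and the job is handed in when it is done.

Besides the shell and the picture viewer there is one more tool, called after "Emit:" by a JSON object that holds its "op" and its "data". arm_command: Moves the arm, as the interface text tells. Its arguments: {"type":"object","properties":{"motion":{"type":"array","items":{"type":"object","properties":{"slide":{"type":"array","items":{"type":"number"}},"twist":{"type":"array","items":{"type":"number"}}}}},"grip":{"type":"number"}},"required":["motion"]}

```bash
ls; mkdir -p pics; python3 - <<'E'
from cell import arm
import cv2,json
s=arm.get_state()
print(s)
for n in("side","top"):
    im=arm.get_image(n); cv2.imwrite(f"pics/{n}0.png",im[:,:,::-1]); print(n,arm.get_calibration(n))
E
```

```text
pics
{'time': 0.0, 'joint_pos': array([ 6.35655951e+01,  2.81625438e+01,  8.93505064e+01,  1.61327556e-03,
        6.25503031e+01, -6.05137330e+00]), 'qvel': array([ 0.12391618,  0.04156197, -0.06368917, -0.04533879, -0.01684273,
       -0.04717823]), 'effort': array([-1.38920070e-03, -6.12641287e+01, -2.58198363e+01,  6.91285031e-02,
        4.81819664e-02, -9.46741216e-05]), 'position': array([217.55324195, 585.64579676, 214.07685388]), 'tcp_rot': array([[ 3.48306349e-01,  9.37380618e-01, -5.14611766e-04],
       [ 9.37380117e-01, -3.48306701e-01, -9.78988912e-04],
       [-1.09692796e-03, -1.41398784e-04, -9.99999388e-01]]), 'force': array([ 0.05635494, -0.33942244,  0.1854766 ]), 'torque': array([-0.01661079, -0.01846477,  0.01897185]), 'gripper_width': 1.0065086648777948}
side {'vfov': 48.1074567448884, 'cx': 325.65038462063995, 'cy': 242.36691213846876, 'R': array([[ 0.98838409, -0.15196358, -0.00199082],
       [-0.11860558, -0.76309786, -0.63530652],
       [ 0.09502427,  0.62816298, -0.77225751]]), 't': array([-642.29508271,  136.80171785, 1511.63826679])}
top {'vfov': 57.75228770180762, 'cx': 328.11959538746123, 'cy': 245.19884998629465, 'R': array([[-0.01436414, -0.99975118, -0.01706602],
       [-0.99282824,  0.01628639, -0.11843494],
       [ 0.11868342,  0.01524241, -0.99281515]]), 't': array([  -8.80488973,  665.99111375, 1104.36874905])}
```

View pics/side0.png

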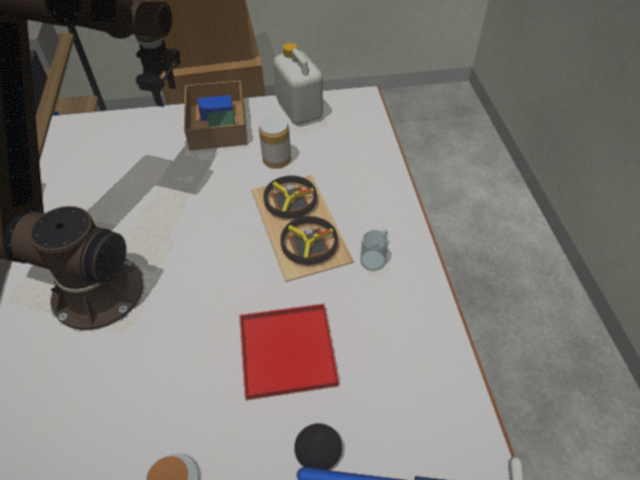

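View pics/top0.png

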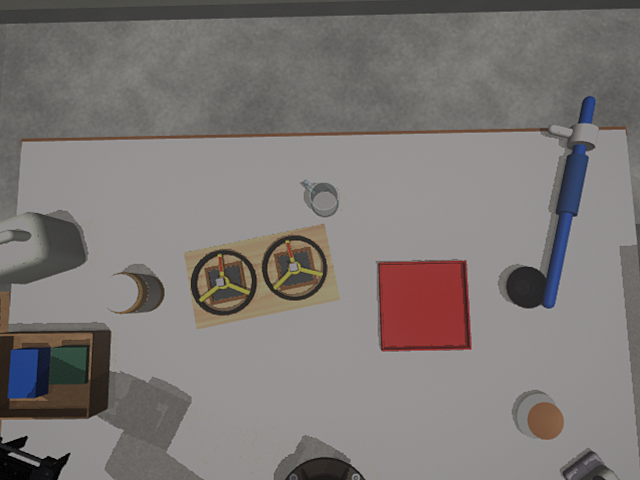

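The side view shows the base on the left, the board with the two wheels at (291,196) and (310,240), the tray at (289,350), the mug at (373,250) and the tin at (275,142). In the top view, the wheels are at (223,282) and (294,267), the tray at (424,305), the mug at (323,198), the tin at (137,292) and the ashtray at (526,287).

```bash
cat > h.py <<'E'
import numpy as np,cv2
from cell import arm
def cam(n):
    c=arm.get_calibration(n); f=240/np.tan(np.radians(c['vfov']/2)); return c,f
def ray(n,u,v,z):
    c,f=cam(n); R=np.array(c['R']);t=np.array(c['t'])
    C=-R.T@t; d=R.T@np.array([(u-c['cx'])/f,(v-c['cy'])/f,1]); return C+d*(z-C[2])/d[2]
def proj(n,X):
    c,f=cam(n); p=np.array(c['R'])@np.array(X)+c['t']; return np.array([c['cx']+f*p[0]/p[2],c['cy']+f*p[1]/p[2]])
E
python3 - <<'E'
from h import *
im=cv2.imread('pics/top0.png')
cv2.imwrite('pics/topz.png',cv2.resize(im[215:335,175:350],None,fx=4.5,fy=4.5,interpolation=cv2.INTER_CUBIC))
im2=cv2.imread('pics/side0.png')
cv2.imwrite('pics/sidez.png',cv2.resize(im2[165:285,245:400],None,fx=5,fy=5,interpolation=cv2.INTER_CUBIC))
hsv=cv2.cvtColor(im,cv2.COLOR_BGR2HSV)
# tray
m=cv2.inRange(hsv,(0,150,60),(8,255,255))|cv2.inRange(hsv,(172,150,60),(180,255,255))
m[:, :340]=0
c=max(cv2.findContours(m,0,2)[0],key=cv2.contourArea)
r=cv2.minAreaRect(c); b=cv2.boxPoints(r); print('tray',r,)
P=np.array([ray('top',*p,28) for p in b]); print(P.round(1),P.mean(0),[np.linalg.norm(P[i]-P[i-1]) for i in range(4)])
# board
m=cv2.inRange(hsv,(8,40,80),(25,200,255)); m[:, :175]=0;m[:,350:]=0;m[:215]=0;m[340:]=0
m=cv2.morphologyEx(m,2,np.ones((3,3)))
pts=cv2.findNonZero(m); 
r=cv2.minAreaRect(pts); b=cv2.boxPoints(r);print('board',r)
P=np.array([ray('top',*p,6) for p in b]); print(P.round(1),P.mean(0),[np.linalg.norm(P[i]-P[i-1]) for i in range(4)])
# dark tyres
m=cv2.inRange(hsv,(0,0,0),(180,255,45));m[:, :180]=0;m[:,335:]=0;m[:225]=0;m[325:]=0
for c in cv2.findContours(m,0,2)[0]:
    if cv2.contourArea(c)>1500:
        e=cv2.fitEllipse(cv2.convexHull(c)); print('tyre',e,ray('top',*e[0],6+14+26).round(1),2*np.linalg.norm(ray('top',e[0][0]+e[1][0]/2,e[0][1],46)-ray('top',*e[0],46)))
print('camtop',ray('top',0,0,0),-np.array(cam('top')[0]['R']).T@cam('top')[0]['t'])
E
```

```text
tray ((424.3312683105469, 305.4389953613281), (88.7174072265625, 88.91728973388672), 88.09085083007812)
[[ 618.8 -150.9   28. ]
 [ 622.9 -384.4   28. ]
 [ 394.6 -380.    28. ]
 [ 389.9 -152.    28. ]] [ 506.5564613  -266.82774765   28.        ] [np.float64(228.8823314575234), np.float64(233.54299337132124), np.float64(228.42096363452265), np.float64(228.03453393708892)]
board ((260.2317810058594, 276.0077209472656), (77.80524444580078, 146.423095703125), 78.34070587158203)
[[655.8 382.3   6. ]
 [730.5  -8.4   6. ]
 [524.  -47.6   6. ]
 [451.4 334.9   6. ]] [590.45124587 165.31747479   6.        ] [np.float64(209.82110985421593), np.float64(397.7346995196464), np.float64(210.16965462545386), np.float64(389.328657531379)]
tyre ((223.2667236328125, 282.35675048828125), (63.19597244262695, 65.41118621826172), 64.9271469116211) [572.3 254.6  46. ] 164.66162732060684
tyre ((294.0601806640625, 267.62841796875), (63.19920349121094, 63.543087005615234), 49.94014358520508) [607.7  70.3  46. ] 164.41713171321703
camtop [1416.52573267  941.32099465    0.        ] [ 530.01805579  -36.48252585 1175.16037603]
```

View pics/topz.png

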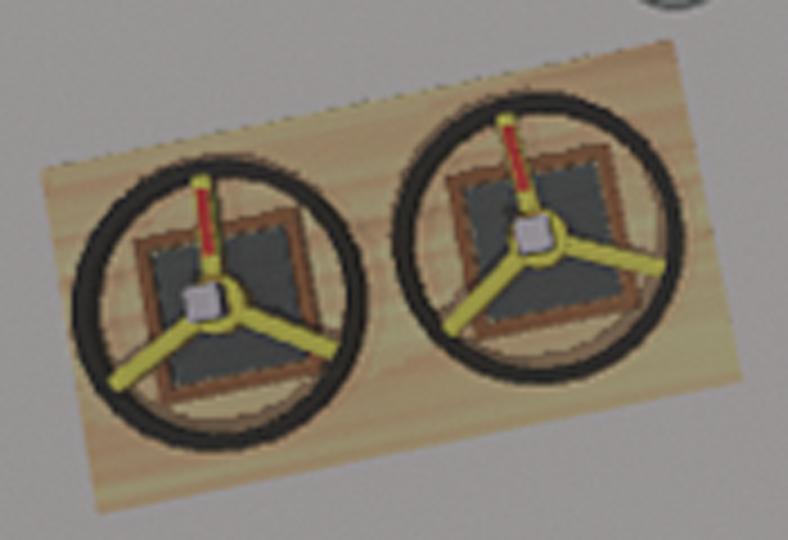

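View pics/sidez.png

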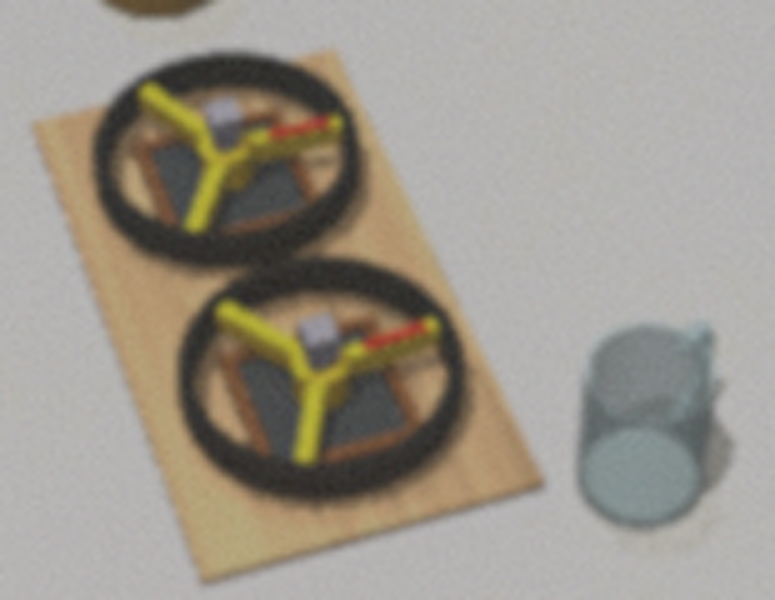

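```bash
cat > m.py <<'E'
from h import *
def heads(im,n,boxes):
    hsv=cv2.cvtColor(im,cv2.COLOR_BGR2HSV)
    out=[]
    for (u0,u1,v0,v1) in boxes:
        m=np.zeros(hsv.shape[:2],np.uint8)
        m[v0:v1,u0:u1]=cv2.inRange(hsv,(0,0,125),(180,60,255))[v0:v1,u0:u1]
        cs=cv2.findContours(m,0,2)[0]
        if not cs: out.append(None);continue
        c=max(cs,key=cv2.contourArea); M=cv2.moments(m[v0:v1,u0:u1],True)
        out.append((M['m10']/M['m00']+u0,M['m01']/M['m00']+v0,M['m00'],cv2.minAreaRect(c)))
    return out
def spokes(im,cx,cy,box):
    "angles of yellow at radius 45..70 seen from above, top face z=45"
    hsv=cv2.cvtColor(im,cv2.COLOR_BGR2HSV)
    m=cv2.inRange(hsv,(22,110,70),(38,255,255))|cv2.inRange(hsv,(0,140,70),(8,255,255))
    red=cv2.inRange(hsv,(0,140,70),(8,255,255))|cv2.inRange(hsv,(172,140,70),(180,255,255))
    res=[];rr=[]
    u0,u1,v0,v1=box
    for v in range(v0,v1):
        for u in range(u0,u1):
            if m[v,u] or red[v,u]:
                p=ray('top',u,v,45)[:2]-[cx,cy]; r=np.hypot(*p)
                if 35<r<68: (res.append(np.degrees(np.arctan2(p[1],p[0]))))
                if red[v,u] and r<80: rr.append(np.degrees(np.arctan2(p[1],p[0])))
    res=np.array(res)
    # mean angle modulo 120
    ph=np.degrees(np.angle(np.mean(np.exp(1j*np.radians(res*3)))))/3
    return ph,len(res),(np.median(rr) if rr else None)
E
python3 - <<'E'
from m import *
t=cv2.imread('pics/top0.png');s=cv2.imread('pics/side0.png')
ht=heads(t,'top',[(212,229,273,292),(286,302,259,276)])
print(ht)
for h in ht: print(ray('top',h[0],h[1],76).round(1))
hs=heads(s,'side',[(284,296,183,197),(303,315,226,240)])
print(hs)
for h in hs: print('side', ray('side',h[0],h[1],74).round(1))
for k,(c,b) in enumerate([((572.5,256.6),(185,262,245,322)),((608.4,70),(258,332,228,305))]):print(spokes(t,*c,b))
for nm,u,v,z in [('mug',323,200,100),('mughandle',304,184,70),('tin',128,292,150),('ash',526,287,35)]: print(nm,ray('top',u,v,z).round(0))
for nm,X in [('A',(572.5,256.6,76)),('B',(608.4,70,76))]: print(nm,proj('top',X),proj('side',X))
E
```

```text
[(219.625, 281.875, 48.0, ((219.47061157226562, 281.88238525390625), (6.790997505187988, 6.790997505187988), 75.96376037597656)), (293.0, 266.54, 50.0, ((292.5, 266.5), (7.0, 7.0), 90.0))]
[572.5 256.2  76. ]
[608.4  70.1  76. ]
[(289.18918918918916, 186.48648648648648, 37.0, ((289.5, 186.5), (5.0, 7.0), 90.0)), (308.2972972972973, 230.0810810810811, 37.0, ((308.3500061035156, 230.05003356933594), (5.375871658325195, 6.957010269165039), 71.56504821777344))]
side [574.8 255.7  74. ]
side [609.9  69.5  74. ]
(np.float64(8.000442533682916), 156, np.float64(8.768680462984598))
(np.float64(15.095337177973974), 148, np.float64(15.65784894873006))
mug [773.  -9. 100.]
mughandle [824.  41.  70.]
tin [549. 453. 150.]
ash [ 549. -530.   35.]
A [219.45381249 281.87719303] [288.40098007 185.90995944]
B [293.04853679 266.55705033] [307.7527284  229.55067654]
```

```bash
cat >> h.py <<'E'
def slide(x,y,z):
    s=arm.get_state(); R=np.array(s['tcp_rot']); d=R.T@(np.array([x,y,z])-s['position'])
    print('pos',s['position'].round(1),'yaw',np.degrees(np.arctan2(R[1,0],R[0,0])).round(2),'t',round(s['time'],2),'F',s['force'].round(2),'grip',round(s['gripper_width'],3),'slide',d.round(1)); return d
E
python3 -c "
from h import *
slide(533.4,218.1,214)"
```

```text
pos [217.6 585.6 214.1] yaw 69.61 t 0.1 F [-0.02  0.28 -0.14] grip 1.004 slide [-2.345e+02  4.241e+02  3.000e-01]
```

Emit:
{"op": "arm_command", "data": {"grip": 0, "motion": [{"slide":[-234,424,0]},{"slide":[-234,424,0]},{"slide":[-234,424,0]},{"slide":[-234,424,0]},{"slide":[-234,424,0]},{"slide":[-234,424,0]},{"slide":[-234,424,0]},{"slide":[-234,424,0]},{"slide":[-234,424,0]},{"slide":[-234,424,0]},{"slide":[-234,424,0]},{"slide":[-234,424,30]}]}}

```text
schema error: expected keys slide, twist
```

Emit:
{"op": "arm_command", "data": {"grip": 0, "motion": [{"slide":[-234,424,0],"twist":[0,0,0]},{"slide":[-234,424,0],"twist":[0,0,0]},{"slide":[-234,424,0],"twist":[0,0,0]},{"slide":[-234,424,0],"twist":[0,0,0]},{"slide":[-234,424,0],"twist":[0,0,0]},{"slide":[-234,424,0],"twist":[0,0,0]},{"slide":[-234,424,0],"twist":[0,0,0]},{"slide":[-234,424,0],"twist":[0,0,0]},{"slide":[-234,424,0],"twist":[0,0,0]},{"slide":[-234,424,0],"twist":[0,0,0]},{"slide":[-234,424,0],"twist":[0,0,0]},{"slide":[-234,424,30],"twist":[0,0,0]}]}}

```text
time: 1.3
position: [535.4, 218.5, 186.8]
tcp_rot: [[0.35, 0.937, 0.005], [0.937, -0.35, 0.002], [0.003, 0.004, -1.0]]
force: [0.3, 0.5, -1.2]
gripper_width: 0.055
```

```bash
python3 -c "
from h import *
slide(533.4,218.1,60)
im=arm.get_image('side');cv2.imwrite('pics/side1.png',im[80:380,180:480,::-1].repeat(2,0).repeat(2,1))"
```

```text
pos [535.4 218.5 186.8] yaw 69.5 t 1.3 F [ 0.32  0.5  -1.21] grip 0.055 slide [ -1.5  -2.3 126.8]
```

View pics/side1.png

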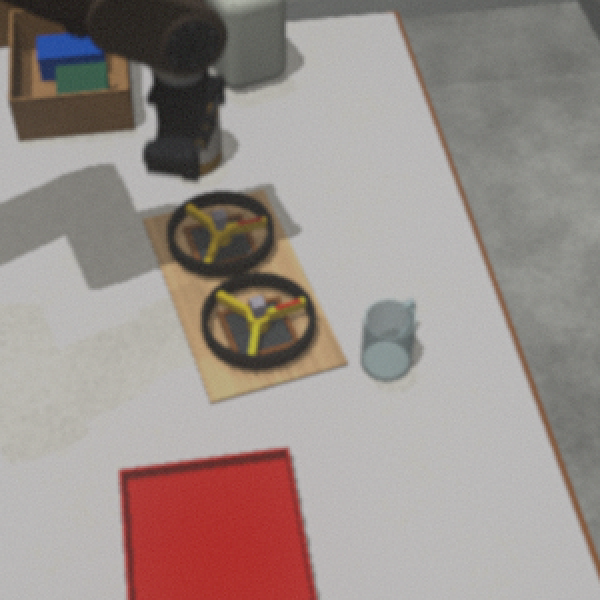

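```bash
python3 -c "
from h import *
print(proj('side',(535.4,218.5,187)),proj('side',(535.4,218.5,265)),proj('side',(535.4,218.5,387)))
im=arm.get_image('side');cv2.imwrite('pics/side2.png',cv2.resize(im[90:200,215:345,::-1],None,fx=5,fy=5,interpolation=2))
im=arm.get_image('top');cv2.imwrite('pics/top2.png',cv2.resize(im[200:360,150:350,::-1],None,fx=3.5,fy=3.5,interpolation=2))"
```

```text
[274.93900079 168.99526354] [272.84007169 148.21811281] [269.19518289 112.13761623]
```

View pics/side2.png

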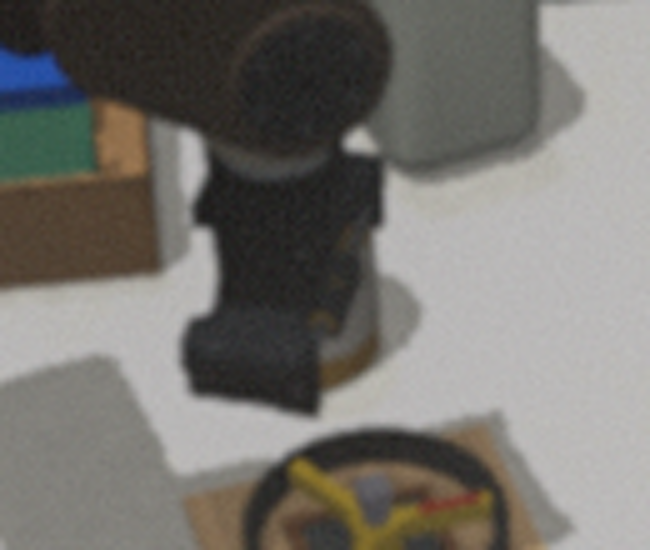

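View pics/top2.png

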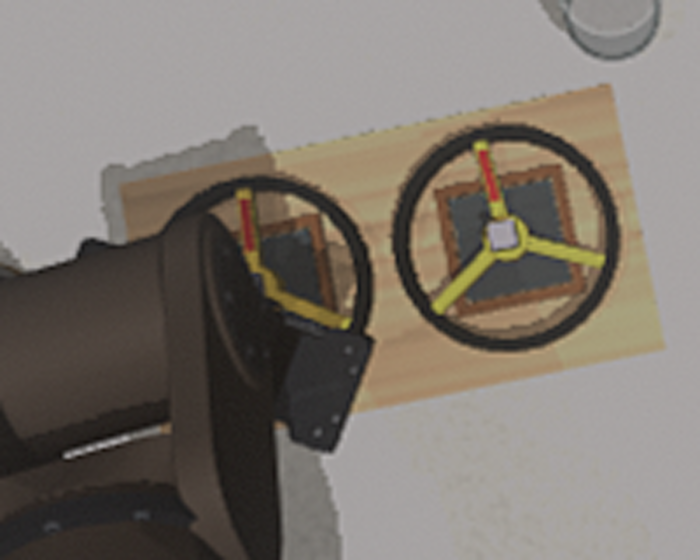

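The gripper body hides the fingers in the side view. Its near end shows at about (270,172), and the TCP projects to (275,169), which is consistent. The 180 mm body width lies along the jaw axis and stays clear of the tin.

Emit:
{"op": "arm_command", "data": {"motion": [{"slide":[-1.5,-2,45],"twist":[0,0,0]},{"slide":[-1.5,-2,90],"twist":[0,0,0]},{"slide":[-1.5,-2,115],"twist":[0,0,0]},{"slide":[-1.5,-2,127],"twist":[0,0,0]},{"slide":[-1.5,-2,127],"twist":[0,0,0]},{"slide":[-1.5,-2,127],"twist":[0,0,0]}]}}

```text
time: 2.05
position: [531.9, 218.6, 59.1]
tcp_rot: [[0.348, 0.938, 0.002], [0.938, -0.348, 0.001], [0.001, 0.001, -1.0]]
force: [0.7, 0.9, -0.3]
gripper_width: 0.007
```

```bash
python3 -c "
from h import *
slide(533.4,218.1,32)"
```

```text
pos [531.9 218.6  59.1] yaw 69.64 t 2.05 F [ 0.68  0.91 -0.28] grip 0.007 slide [-0.   1.5 27.1]
```

Emit:
{"op": "arm_command", "data": {"motion": [{"slide":[0,1,9],"twist":[0,0,0]},{"slide":[0,1,18],"twist":[0,0,0]},{"slide":[0,1,27],"twist":[0,0,0]},{"slide":[0,1,27],"twist":[0,0,0]},{"slide":[0,1,27],"twist":[0,0,0]}]}}

```text
time: 2.55
position: [532.1, 217.8, 30.4]
tcp_rot: [[0.348, 0.937, -0.001], [0.937, -0.348, -0.0], [-0.0, -0.0, -1.0]]
force: [0.3, -0.0, 0.2]
gripper_width: 0.004
```

```bash
python3 -c "
from h import *
slide(533.4,218.1,32)"
```

```text
pos [532.1 217.8  30.4] yaw 69.61 t 2.55 F [ 0.35 -0.04  0.2 ] grip 0.004 slide [ 0.8  1.1 -1.6]
```

Emit:
{"op": "arm_command", "data": {"motion": [{"slide":[0,1.5,0],"twist":[0,0,0]},{"slide":[0,3,0],"twist":[0,0,0]},{"slide":[0,4.5,0],"twist":[0,0,0]},{"slide":[0,6,0],"twist":[0,0,0]},{"slide":[0,7.5,0],"twist":[0,0,0]},{"slide":[0,9,0],"twist":[0,0,0]},{"slide":[0,10,0],"twist":[0,0,0]}]}}

```text
time: 3.25
position: [541.7, 214.2, 30.6]
tcp_rot: [[0.348, 0.937, 0.0], [0.937, -0.348, 0.0], [0.0, 0.0, -1.0]]
force: [-0.1, -0.1, -0.4]
gripper_width: 0.005
```

```bash
python3 -c "
from h import *
slide(533.4,218.1,32)"
```

```text
pos [541.7 214.2  30.6] yaw 69.61 t 3.25 F [-0.13 -0.07 -0.37] grip 0.005 slide [ 0.7 -9.1 -1.4]
```

Emit:
{"op": "arm_command", "data": {"motion": [{"slide":[0,1.2,0],"twist":[0,0,0]},{"slide":[0,2.4,0],"twist":[0,0,0]},{"slide":[0,3.6,0],"twist":[0,0,0]},{"slide":[0,4.8,0],"twist":[0,0,0]}]}}

```text
time: 3.65
position: [546.1, 212.6, 30.6]
tcp_rot: [[0.348, 0.937, -0.0], [0.937, -0.348, 0.0], [0.0, -0.0, -1.0]]
force: [-0.3, 0.3, -0.5]
gripper_width: 0.005
```

```bash
python3 -c "
from m import *
slide(533.4,218.1,32)
im=arm.get_image('top')[:,:,::-1].copy()
cv2.imwrite('pics/top3.png',cv2.resize(im[200:360,150:350],None,fx=3.5,fy=3.5,interpolation=2))
s=arm.get_image('side')[:,:,::-1].copy()
cv2.imwrite('pics/side3.png',cv2.resize(s[150:270,235:355],None,fx=5,fy=5,interpolation=2))
print(spokes(im,572.5,256.3,(225,262,245,322)))"
```

```text
pos [546.1 212.6  30.6] yaw 69.62 t 3.65 F [-0.28  0.27 -0.53] grip 0.005 slide [  0.7 -13.8  -1.4]
(np.float64(nan), 0, None)
  return _methods._mean(a, axis=axis, dtype=dtype,
  ret = ret.dtype.type(ret / rcount)
```

View pics/top3.png

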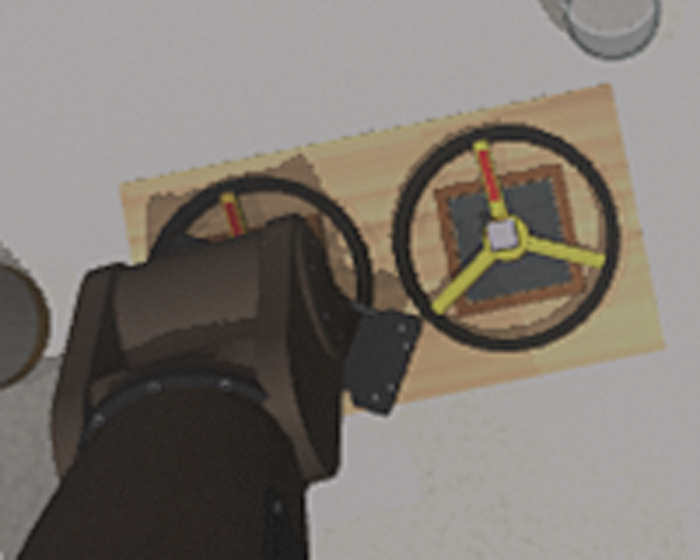

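View pics/side3.png

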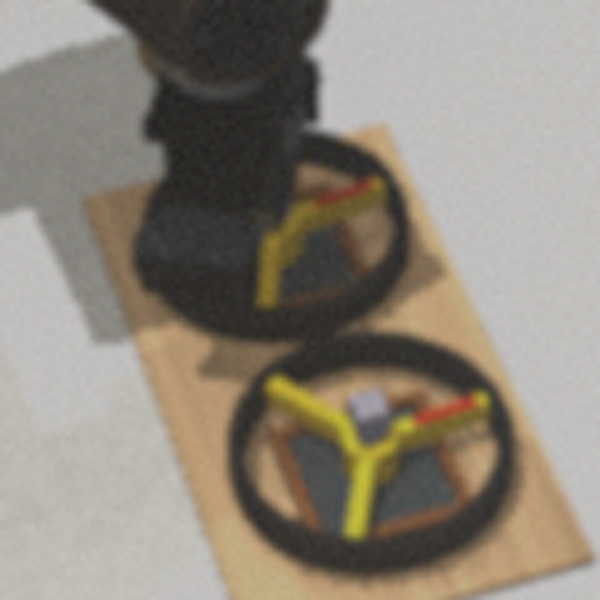

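Wheel A's red spoke moved from about (245,205) to (228,200) in the crop, about 8 degrees, and the wrist force stayed below 0.5 N. That makes A the free wheel, so I'll take it on past a quarter turn along the arc.

Emit:
{"op": "arm_command", "data": {"motion": [{"slide":[-0.7,4.4,0],"twist":[0,0,0]},{"slide":[-0.9,8.9,0],"twist":[0,0,0]},{"slide":[-0.7,13.3,0],"twist":[0,0,0]},{"slide":[-0.2,17.7,0],"twist":[0,0,0]},{"slide":[0.7,22,0],"twist":[0,0,0]},{"slide":[2,26.3,0],"twist":[0,0,0]},{"slide":[3.7,30.5,0],"twist":[0,0,0]},{"slide":[5.7,34.4,0],"twist":[0,0,0]},{"slide":[8,38.2,0],"twist":[0,0,0]},{"slide":[10.7,41.8,0],"twist":[0,0,0]},{"slide":[13.7,45,0],"twist":[0,0,0]},{"slide":[17,48,0],"twist":[0,0,0]}]}}

```text
time: 4.95
position: [597.3, 212.0, 30.6]
tcp_rot: [[0.348, 0.937, 0.0], [0.937, -0.348, 0.0], [0.0, -0.0, -1.0]]
force: [0.3, 1.1, 0.8]
gripper_width: 0.005
```

Emit:
{"op": "arm_command", "data": {"motion": [{"slide":[3.5,2.8,0],"twist":[0,0,0]},{"slide":[7,5,0],"twist":[0,0,0]},{"slide":[11,7.2,0],"twist":[0,0,0]},{"slide":[15,9,0],"twist":[0,0,0]},{"slide":[19,10.4,0],"twist":[0,0,0]},{"slide":[22,11.2,0],"twist":[0,0,0]},{"slide":[24,11.6,0],"twist":[0,0,0]},{"slide":[25,11.8,0],"twist":[0,0,0]},{"slide":[25.5,12,0],"twist":[0,0,0]},{"slide":[25.5,12,0],"twist":[0,0,0]}]}}

```text
time: 5.95
position: [617.1, 231.6, 30.6]
tcp_rot: [[0.348, 0.937, -0.0], [0.937, -0.348, 0.0], [0.0, -0.0, -1.0]]
force: [-0.9, 0.4, -1.0]
gripper_width: 0.005
```

```bash
python3 -c "
from m import *
slide(533.4,218.1,32)
s=arm.get_image('side')[:,:,::-1].copy()
im=arm.get_image('top')[:,:,::-1].copy()
cv2.imwrite('pics/top4.png',np.hstack([cv2.resize(im[220:330,170:350],None,fx=2.2,fy=3.5,interpolation=2)[:385],cv2.resize(s[160:270,240:350],None,fx=3.5,fy=3.5,interpolation=2)[:385]]))"
```

```text
pos [617.1 231.6  30.6] yaw 69.62 t 5.95 F [-0.91  0.36 -0.99] grip 0.005 slide [-41.8 -73.7  -1.4]
```

View pics/top4.png

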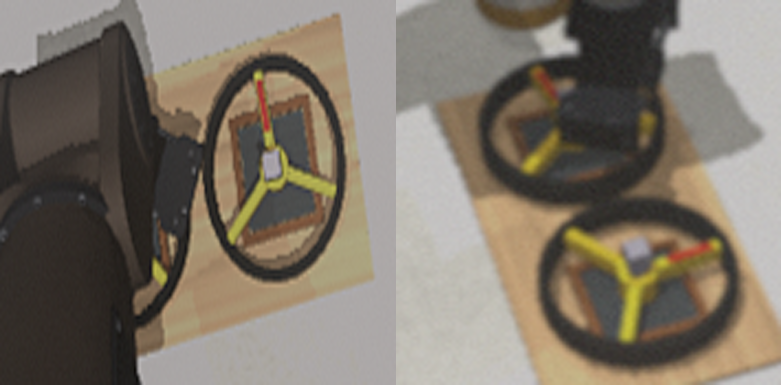

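The side view shows A's red spoke now at crop (543,78), at the upper left, about 110 degrees on from its start. I'll lift straight out and go over to wheel B.

Emit:
{"op": "arm_command", "data": {"motion": [{"slide":[0,-1,-20],"twist":[0,0,0]},{"slide":[0,-1,-50],"twist":[0,0,0]},{"slide":[0,-1,-80],"twist":[0,0,0]},{"slide":[-40,6,-90],"twist":[0,0,-2]},{"slide":[-85,12,-90],"twist":[0,0,-5]},{"slide":[-130,19,-90],"twist":[0,0,-5]},{"slide":[-170,25,-90],"twist":[0,0,-5]},{"slide":[-195,29,-75],"twist":[0,0,-5]},{"slide":[-204.4,29.8,-55],"twist":[0,0,-5]},{"slide":[-204.4,29.8,-35],"twist":[0,0,-5]},{"slide":[-204.4,29.8,-30],"twist":[0,0,-5]},{"slide":[-204.4,29.8,-30],"twist":[0,0,-5]}]}}

```text
time: 7.25
position: [573.6, 29.7, 60.3]
tcp_rot: [[0.265, 0.964, -0.001], [0.964, -0.265, 0.0], [-0.0, -0.001, -1.0]]
force: [-0.9, -0.3, 1.1]
gripper_width: 0.002
```

```bash
python3 -c "
from m import *
slide(573.8,29.6,31)
im=arm.get_image('top')[:,:,::-1].copy()
cv2.imwrite('pics/top5.png',cv2.resize(im[220:330,170:350],None,fx=4,fy=4,interpolation=2))
print(spokes(im,572.5,256.3,(185,262,245,322)),spokes(im,608.4,70,(258,332,228,305)))"
```

```text
pos [573.6  29.7  60.3] yaw 74.62 t 7.25 F [-0.87 -0.34  1.14] grip 0.002 slide [-0.   0.2 29.3]
(np.float64(-7.781514721607043), 148, np.float64(111.10159911154966)) (np.float64(14.991225183329306), 19, np.float64(15.316020775238474))
```

View pics/top5.png

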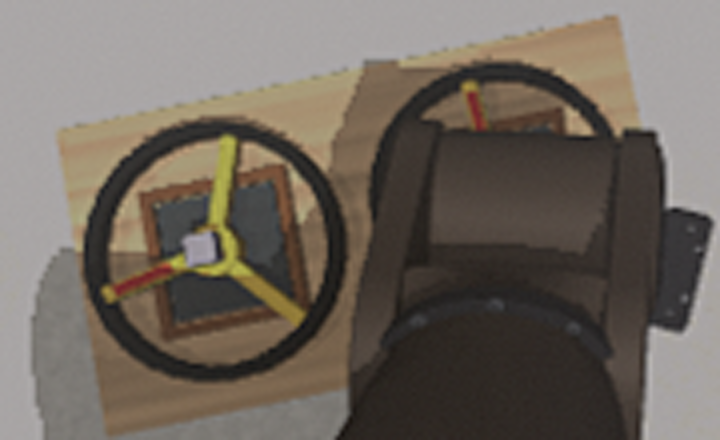

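Wheel A's red spoke lies at the lower left, crop (140,280). I measure 112 degrees against 8 at the start, a turn of about 104. Now I'll lower into wheel B's opening.

Emit:
{"op": "arm_command", "data": {"motion": [{"slide":[0,0,10],"twist":[0,0,0]},{"slide":[0,0,20],"twist":[0,0,0]},{"slide":[0,0,29],"twist":[0,0,0]},{"slide":[0,0,29],"twist":[0,0,0]},{"slide":[0,1.5,29],"twist":[0,0,0]},{"slide":[0,3,29],"twist":[0,0,0]},{"slide":[0,4,29],"twist":[0,0,0]},{"slide":[0,5,29],"twist":[0,0,0]}]}}

```text
time: 8.1
position: [578.9, 28.2, 31.9]
tcp_rot: [[0.265, 0.964, 0.001], [0.964, -0.265, 0.0], [0.0, 0.0, -1.0]]
force: [-0.4, 0.2, 0.6]
gripper_width: 0.003
```

Emit:
{"op": "arm_command", "data": {"motion": [{"slide":[0,0.8,0],"twist":[0,0,0]},{"slide":[0,1.6,0],"twist":[0,0,0]},{"slide":[0,2.4,0],"twist":[0,0,0]},{"slide":[0,3.2,0],"twist":[0,0,0]},{"slide":[0,4,0],"twist":[0,0,0]}]}}

```text
time: 8.6
position: [582.1, 27.3, 31.6]
tcp_rot: [[0.265, 0.964, -0.001], [0.964, -0.265, 0.0], [-0.0, -0.001, -1.0]]
force: [-3.4, -0.3, 2.4]
gripper_width: 0.007
```

Emit:
{"op": "arm_command", "data": {"motion": [{"slide":[0,0.8,0],"twist":[0,0,0]},{"slide":[0,1.6,0],"twist":[0,0,0]}]}}

```text
time: 8.8
position: [583.6, 26.8, 31.6]
tcp_rot: [[0.265, 0.964, -0.001], [0.964, -0.265, 0.0], [-0.0, -0.001, -1.0]]
force: [-7.2, -0.3, 3.9]
gripper_width: 0.004
```

Emit:
{"op": "arm_command", "data": {"motion": [{"slide":[0,0,0],"twist":[0,0,0]},{"slide":[0,0,0],"twist":[0,0,0]}]}}

```text
time: 9.0
position: [583.7, 26.7, 31.6]
tcp_rot: [[0.265, 0.964, -0.001], [0.964, -0.265, 0.0], [-0.0, -0.001, -1.0]]
force: [-5.7, -0.1, 2.1]
gripper_width: 0.006
```

```bash
python3 -c "
from m import *
for i in range(4): slide(573.8,29.6,31); arm.get_image('top')
s=arm.get_state();print(s['torque'])
im=arm.get_image('top')[:,:,::-1].copy()
print(spokes(im,608.4,70,(258,332,228,305)))"
```

```text
pos [583.7  26.7  31.6] yaw 74.61 t 9.0 F [-5.67 -0.12  2.07] grip 0.006 slide [  0.1 -10.3   0.6]
pos [583.7  26.8  31.6] yaw 74.62 t 9.05 F [-5.07  0.43  3.85] grip 0.004 slide [  0.1 -10.3   0.6]
pos [583.7  26.8  31.6] yaw 74.62 t 9.1 F [-5.08 -0.38  4.26] grip 0.005 slide [  0.1 -10.3   0.6]
pos [583.7  26.7  31.6] yaw 74.62 t 9.15 F [-5.34 -0.46  4.38] grip 0.004 slide [  0.1 -10.3   0.6]
[ 0.05692691  0.78082753 -0.03209165]
(np.float64(18.09705972293536), 13, np.float64(18.246753166517905))
```

Wheel B gives about 5 N and moved about 3 degrees, so it is the binding wheel. I'll go on slowly to about 11 degrees, watching the force.

Emit:
{"op": "arm_command", "data": {"motion": [{"slide":[0,0.5,-0.2],"twist":[0,0,0]},{"slide":[0,1,-0.3],"twist":[0,0,0]},{"slide":[0,1.5,-0.4],"twist":[0,0,0]},{"slide":[0,2,-0.5],"twist":[0,0,0]}]}}

```text
time: 9.65
position: [585.1, 26.3, 31.7]
tcp_rot: [[0.265, 0.964, -0.002], [0.964, -0.265, 0.0], [-0.0, -0.002, -1.0]]
force: [-6.0, 1.1, 1.0]
gripper_width: 0.006
```

Emit:
{"op": "arm_command", "data": {"motion": [{"slide":[0,0.5,0],"twist":[0,0,0]},{"slide":[0,1,0],"twist":[0,0,0]},{"slide":[0,1.5,0],"twist":[0,0,0]},{"slide":[0,2,0],"twist":[0,0,0]}]}}

```text
time: 10.05
position: [586.9, 25.8, 31.7]
tcp_rot: [[0.265, 0.964, -0.002], [0.964, -0.265, 0.0], [-0.0, -0.002, -1.0]]
force: [-6.8, 0.1, 0.5]
gripper_width: 0.007
```

Emit:
{"op": "arm_command", "data": {"motion": [{"slide":[0,0.5,0],"twist":[0,0,0]},{"slide":[0,1,0],"twist":[0,0,0]},{"slide":[0,1.5,0],"twist":[0,0,0]},{"slide":[0,2,0],"twist":[0,0,0]}]}}

```text
time: 10.45
position: [588.8, 25.3, 31.7]
tcp_rot: [[0.265, 0.964, -0.003], [0.964, -0.265, 0.0], [-0.0, -0.003, -1.0]]
force: [-6.9, 1.8, 0.6]
gripper_width: 0.001
```

Emit:
{"op": "arm_command", "data": {"motion": [{"slide":[0,0.5,0],"twist":[0,0,0]},{"slide":[0,1,0],"twist":[0,0,0]},{"slide":[0,1.5,0],"twist":[0,0,0]},{"slide":[0,2,0],"twist":[0,0,0]}]}}

```text
time: 10.85
position: [590.6, 24.9, 31.6]
tcp_rot: [[0.265, 0.964, -0.003], [0.964, -0.265, 0.0], [-0.0, -0.003, -1.0]]
force: [-6.4, 1.3, 1.0]
gripper_width: 0.008
```

```bash
python3 -c "
from m import *
slide(573.8,29.6,31)
im=arm.get_image('top')[:,:,::-1].copy()
print(spokes(im,608.4,70,(258,332,228,305)),spokes(im,572.5,256.3,(185,262,245,322)))"
```

```text
pos [590.6  24.9  31.6] yaw 74.62 t 10.85 F [-6.45  1.32  1.03] grip 0.008 slide [  0.1 -17.5   0.7]
(np.float64(nan), 0, None) (np.float64(-7.74518879120901), 147, np.float64(111.10159911154966))
  return _methods._mean(a, axis=axis, dtype=dtype,
  ret = ret.dtype.type(ret / rcount)
```

Emit:
{"op": "arm_command", "data": {"motion": [{"slide":[0,-4,0],"twist":[0,0,0]},{"slide":[0,-8,0],"twist":[0,0,0]},{"slide":[0,-8,-25],"twist":[0,0,0]},{"slide":[0,-8,-70],"twist":[0,0,0]}]}}

```text
time: 11.3
position: [582.9, 26.8, 100.7]
tcp_rot: [[0.265, 0.964, -0.004], [0.964, -0.265, 0.0], [-0.001, -0.004, -1.0]]
force: [0.5, 0.1, 0.7]
gripper_width: 0.007
```

Emit:
{"op": "arm_command", "data": {"grip": 1, "motion": [{"slide":[-40,-10,-30],"twist":[0,0,-8]},{"slide":[-80,-20,-60],"twist":[0,0,-16]},{"slide":[-125,-30,-80],"twist":[0,0,-26.4]},{"slide":[-173,-38,-80],"twist":[0,0,-26.4]},{"slide":[-173,-38,-80],"twist":[0,0,-26.4]},{"slide":[-173,-38,-80],"twist":[0,0,-26.4]}]}}

```text
time: 11.9
position: [501.4, -131.0, 182.5]
tcp_rot: [[-0.188, 0.982, 0.001], [0.982, 0.188, -0.0], [-0.001, 0.001, -1.0]]
force: [0.1, -1.0, 0.7]
gripper_width: 0.454
```

```bash
python3 -c "
from m import *
slide(608.4,70,110)
im=arm.get_image('top')[:,:,::-1].copy(); s=arm.get_image('side')[:,:,::-1].copy()
cv2.imwrite('pics/t6f.png',im)
cv2.imwrite('pics/top6.png',cv2.resize(im[215:335,170:350],None,fx=4,fy=4,interpolation=2))
cv2.imwrite('pics/s6f.png',s)
print(spokes(im,608.4,70,(258,332,228,305)),spokes(im,572.5,256.3,(185,262,245,322)))
ht=heads(im,'top',[(212,229,273,292),(286,302,259,276)]);print(ht)
for h in ht: print(ray('top',h[0],h[1],76).round(1))
"
```

```text
pos [ 501.4 -131.   182.5] yaw 100.84 t 11.9 F [ 0.11 -1.01  0.67] grip 0.454 slide [177.3 142.8  72.5]
(np.float64(27.72212377456), 139, np.float64(27.481318257820238)) (np.float64(-7.790110296736518), 153, np.float64(111.10159911154966))
[(219.40350877192984, 281.82456140350877, 57.0, ((219.5, 282.0), (8.0, 7.0), 90.0)), (293.0877192982456, 266.4035087719298, 57.0, ((292.9411926269531, 266.2647399902344), (7.276068687438965, 7.518604278564453), 75.96376037597656))]
[572.6 256.7  76. ]
[608.8  69.9  76. ]
```

View pics/top6.png

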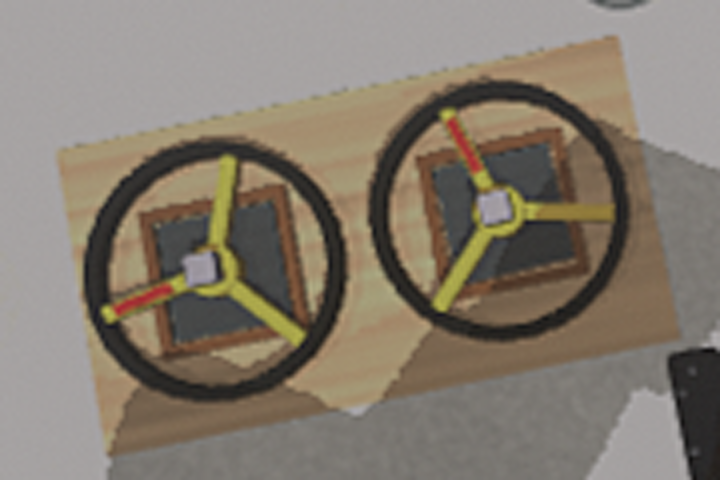

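View pics/s6f.png

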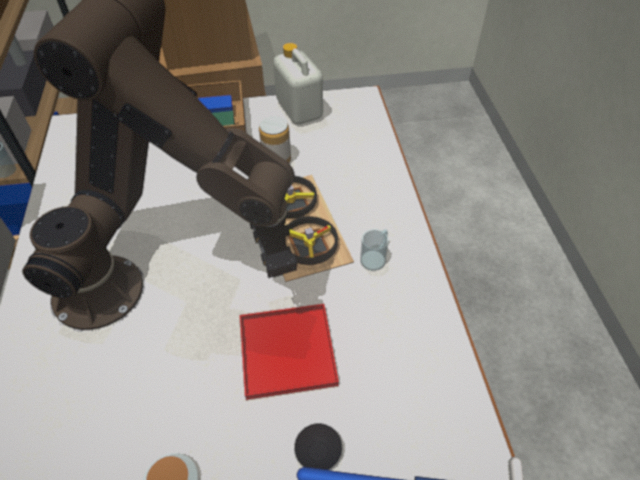

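The top view shows A's red spoke unchanged at 112 degrees (at rest) and B's at 27.7 against 15 at the start, a turn of about 12.7. B's head is at (608.7,70), still in its seat. Now the grasp.

Emit:
{"op": "arm_command", "data": {"grip": 1, "motion": [{"slide":[38,30,0],"twist":[0,0,0]},{"slide":[76,60,0],"twist":[0,0,0]},{"slide":[114,92,10],"twist":[0,0,0]},{"slide":[150,121,30],"twist":[0,0,0]},{"slide":[177,142.8,60],"twist":[0,0,0]},{"slide":[177,142.8,72],"twist":[0,0,0]},{"slide":[177,142.8,72],"twist":[0,0,0]},{"slide":[177,142.8,72],"twist":[0,0,0]}]}}

```text
time: 12.8
position: [607.7, 71.3, 110.3]
tcp_rot: [[-0.192, 0.981, -0.0], [0.981, 0.192, 0.0], [0.0, -0.0, -1.0]]
force: [-0.3, -0.0, 0.2]
gripper_width: 1.003
```

```bash
python3 -c "
from m import *
slide(608.6,70,52)
s=arm.get_image('side')[:,:,::-1].copy()
cv2.imwrite('pics/s7.png',cv2.resize(s[150:280,240:400],None,fx=4.5,fy=4.5,interpolation=2))"
```

```text
pos [607.7  71.3 110.3] yaw 101.04 t 12.8 F [-0.29 -0.03  0.15] grip 1.003 slide [-1.5  0.6 58.3]
```

View pics/s7.png

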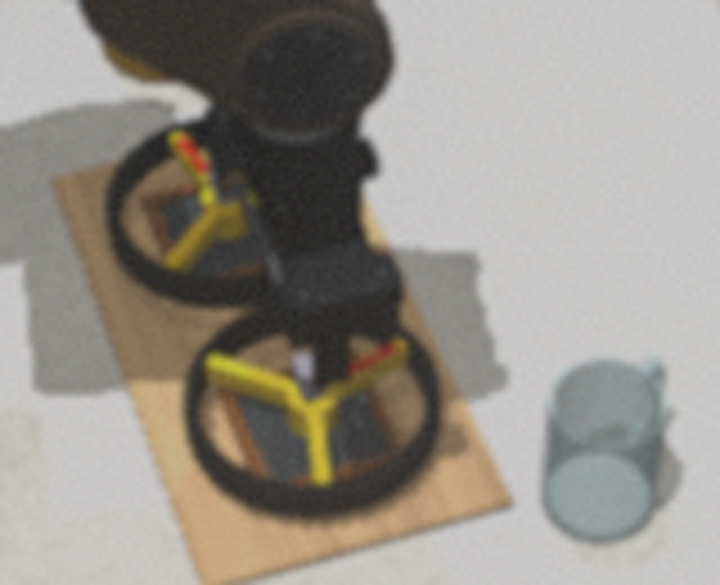

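The gripper is above B's head, with one finger at crop (333,350) beside the head at (303,370). Going down.

Emit:
{"op": "arm_command", "data": {"motion": [{"slide":[-1.4,0.6,15],"twist":[0,0,0]},{"slide":[-1.4,0.6,30],"twist":[0,0,0]},{"slide":[-1.4,0.6,45],"twist":[0,0,0]},{"slide":[-1.4,0.6,54],"twist":[0,0,0]},{"slide":[-1.4,0.6,58],"twist":[0,0,0]},{"slide":[-1.4,0.6,58],"twist":[0,0,0]},{"slide":[-1.4,0.6,58],"twist":[0,0,0]}]}}

```text
time: 13.55
position: [609.0, 69.7, 52.6]
tcp_rot: [[-0.191, 0.982, 0.001], [0.982, 0.191, 0.0], [-0.0, 0.001, -1.0]]
force: [0.7, -0.3, 0.3]
gripper_width: 1.001
```

Emit:
{"op": "arm_command", "data": {"grip": 0, "motion": [{"slide":[0,0,0],"twist":[0,0,0]},{"slide":[0,0,0],"twist":[0,0,0]},{"slide":[0,0,0],"twist":[0,0,0]},{"slide":[0,0,0],"twist":[0,0,0]},{"slide":[0,0,0],"twist":[0,0,0]},{"slide":[0,0,0],"twist":[0,0,0]},{"slide":[0,0,0],"twist":[0,0,0]},{"slide":[0,0,0],"twist":[0,0,0]},{"slide":[0,0,0],"twist":[0,0,0]},{"slide":[0,0,0],"twist":[0,0,0]},{"slide":[0,0,0],"twist":[0,0,0]},{"slide":[0,0,0],"twist":[0,0,0]}]}}

```text
time: 14.75
position: [608.7, 69.9, 52.1]
tcp_rot: [[-0.191, 0.982, -0.0], [0.982, 0.191, 0.0], [0.0, -0.0, -1.0]]
force: [-1.3, 0.7, -1.2]
gripper_width: 0.213
```

```bash
python3 -c "
from m import *
slide(608.6,70,52)"
```

```text
pos [608.7  69.9  52.1] yaw 101.01 t 14.75 F [-1.29  0.7  -1.18] grip 0.213 slide [ 0.1 -0.1  0.1]
```

Emit:
{"op": "arm_command", "data": {"motion": [{"slide":[0,0,-3],"twist":[0,0,0]},{"slide":[0,0,-8],"twist":[0,0,0]},{"slide":[0,0,-15],"twist":[0,0,0]},{"slide":[0,0,-24],"twist":[0,0,0]},{"slide":[0,0,-36],"twist":[0,0,0]},{"slide":[0,0,-48],"twist":[0,0,0]},{"slide":[0,0,-58],"twist":[0,0,0]},{"slide":[0,0,-64],"twist":[0,0,0]},{"slide":[0,0,-64],"twist":[0,0,0]}]}}

```text
time: 15.65
position: [609.1, 69.8, 117.3]
tcp_rot: [[-0.191, 0.982, 0.002], [0.982, 0.191, 0.0], [-0.0, 0.002, -1.0]]
force: [0.1, -1.0, -9.2]
gripper_width: 0.21
```

```bash
python3 -c "
from m import *
slide(506.5,-267,116)
s=arm.get_image('side')[:,:,::-1].copy()
cv2.imwrite('pics/s8.png',cv2.resize(s[120:280,230:400],None,fx=3.7,fy=3.7,interpolation=2))"
```

```text
pos [609.1  69.8 117.3] yaw 101.01 t 15.65 F [ 0.15 -0.97 -9.19] grip 0.21 slide [-311.  -165.1    1.1]
```

View pics/s8.png

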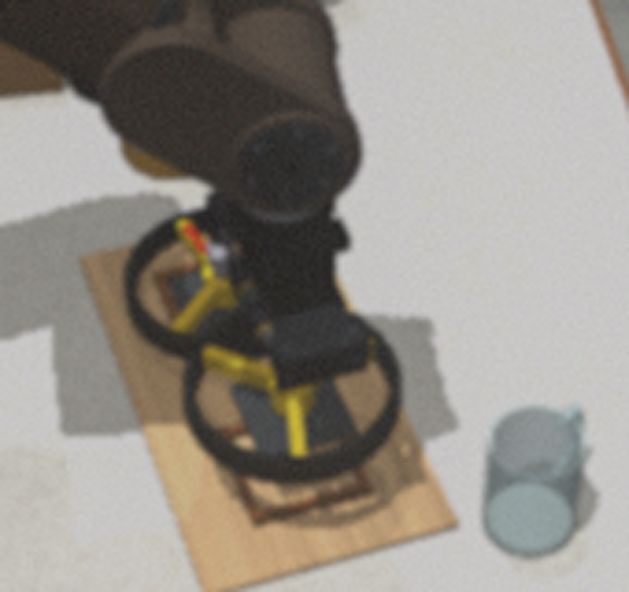

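B hangs upright from the gripper above its empty seat, the load reads 9.2 N as expected, and A still stands in its seat. Carrying it to the tray.

Emit:
{"op": "arm_command", "data": {"motion": [{"slide":[-9,-5,0],"twist":[0,0,0]},{"slide":[-29,-15,0],"twist":[0,0,0]},{"slide":[-57,-30,0],"twist":[0,0,0]},{"slide":[-90,-48,0],"twist":[0,0,0]},{"slide":[-125,-66,0],"twist":[0,0,0]},{"slide":[-160,-85,0],"twist":[0,0,0]},{"slide":[-195,-104,0],"twist":[0,0,0]},{"slide":[-230,-122,0],"twist":[0,0,0]},{"slide":[-260,-138,0],"twist":[0,0,0]},{"slide":[-285,-151,0],"twist":[0,0,0]},{"slide":[-302,-160,0],"twist":[0,0,0]},{"slide":[-311,-165,0],"twist":[0,0,0]}]}}

```text
time: 16.9
position: [505.1, -268.8, 115.6]
tcp_rot: [[-0.189, 0.982, -0.001], [0.982, 0.189, 0.0], [0.0, -0.001, -1.0]]
force: [-0.2, 0.1, -8.9]
gripper_width: 0.211
```

Emit:
{"op": "arm_command", "data": {"motion": [{"slide":[0,0,0],"twist":[0,0,0]},{"slide":[0,0,0],"twist":[0,0,0]}]}}

```text
time: 17.1
position: [506.0, -266.5, 115.9]
tcp_rot: [[-0.191, 0.982, -0.0], [0.982, 0.191, 0.001], [0.001, -0.0, -1.0]]
force: [-0.0, 0.6, -8.7]
gripper_width: 0.208
```

```bash
python3 -c "
from m import *
slide(506.5,-267,51.2)
s=arm.get_image('side')[:,:,::-1].copy()
cv2.imwrite('pics/s9.png',cv2.resize(s[240:420,200:380],None,fx=3.3,fy=3.3,interpolation=2))
t=arm.get_image('top')[:,:,::-1].copy()
cv2.imwrite('pics/t9.png',cv2.resize(t[200:380,330:530],None,fx=3.3,fy=3.3,interpolation=2))"
```

```text
pos [ 506.  -266.5  115.9] yaw 101.0 t 17.1 F [-0.04  0.59 -8.72] grip 0.208 slide [-0.7  0.4 64.7]
```

View pics/s9.png

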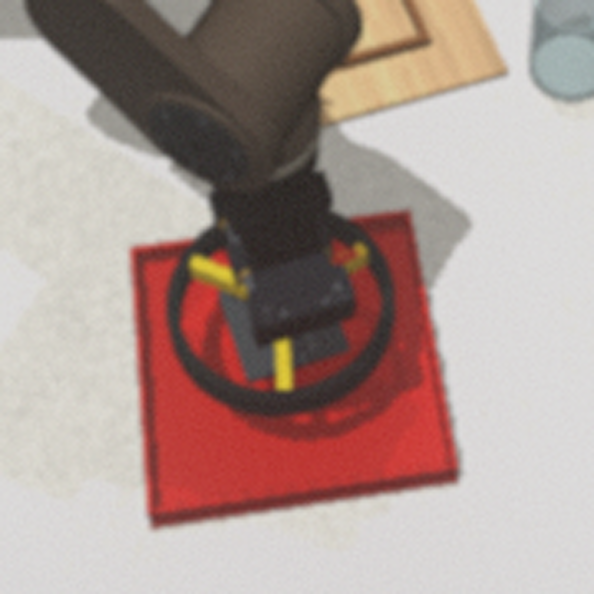

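View pics/t9.png

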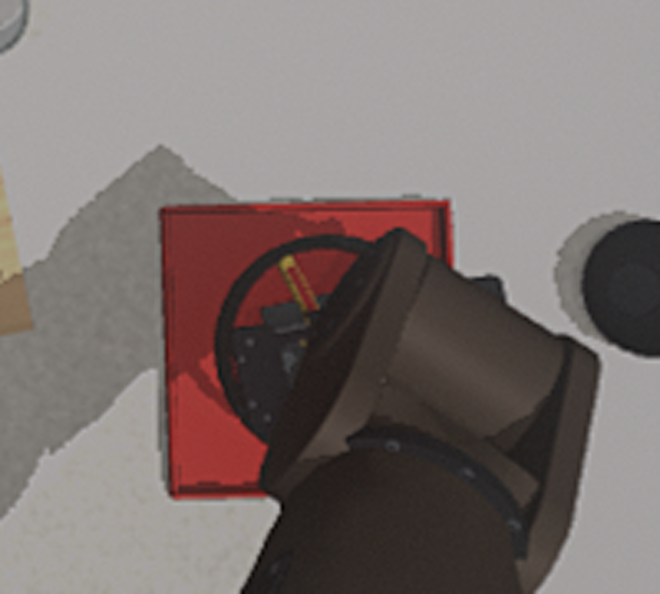

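The unit hangs centred over the tray in both views, with tray walls visible all round and the ashtray well clear at (640,285) in the top crop. Lowering.

Emit:
{"op": "arm_command", "data": {"motion": [{"slide":[-0.5,0,8],"twist":[0,0,0]},{"slide":[-0.5,0,20],"twist":[0,0,0]},{"slide":[-0.5,0,32],"twist":[0,0,0]},{"slide":[-0.5,0,43],"twist":[0,0,0]},{"slide":[-0.5,0,52],"twist":[0,0,0]},{"slide":[-0.5,0,58],"twist":[0,0,0]},{"slide":[-0.5,0,61],"twist":[0,0,0]},{"slide":[-0.5,0,62],"twist":[0,0,0]},{"slide":[-0.5,0,62.5],"twist":[0,0,0]},{"slide":[-0.5,0,62.5],"twist":[0,0,0]}]}}

```text
time: 18.2
position: [506.4, -267.6, 53.9]
tcp_rot: [[-0.191, 0.982, 0.001], [0.982, 0.191, -0.0], [-0.0, 0.001, -1.0]]
force: [0.9, 0.3, -8.1]
gripper_width: 0.212
```

Emit:
{"op": "arm_command", "data": {"motion": [{"slide":[0,0,0.4],"twist":[0,0,0]},{"slide":[0,0,0.8],"twist":[0,0,0]},{"slide":[0,0,1.2],"twist":[0,0,0]},{"slide":[0,0,1.2],"twist":[0,0,0]}]}}

```text
time: 18.6
position: [506.3, -267.5, 52.4]
tcp_rot: [[-0.191, 0.982, 0.0], [0.982, 0.191, 0.0], [0.0, 0.0, -1.0]]
force: [-0.1, -1.2, -9.0]
gripper_width: 0.207
```

Emit:
{"op": "arm_command", "data": {"motion": [{"slide":[0,0,0.4],"twist":[0,0,0]},{"slide":[0,0,0.8],"twist":[0,0,0]},{"slide":[0,0,1.2],"twist":[0,0,0]},{"slide":[0,0,1.2],"twist":[0,0,0]}]}}

```text
time: 19.0
position: [506.3, -267.5, 51.2]
tcp_rot: [[-0.191, 0.982, 0.0], [0.982, 0.191, 0.0], [0.0, 0.0, -1.0]]
force: [0.6, -1.0, -9.2]
gripper_width: 0.211
```

Emit:
{"op": "arm_command", "data": {"motion": [{"slide":[0,0,0.3],"twist":[0,0,0]},{"slide":[0,0,0.6],"twist":[0,0,0]},{"slide":[0,0,0.8],"twist":[0,0,0]},{"slide":[0,0,0.8],"twist":[0,0,0]}]}}

```text
time: 19.4
position: [506.3, -267.5, 51.1]
tcp_rot: [[-0.191, 0.982, 0.0], [0.982, 0.191, -0.0], [-0.0, 0.0, -1.0]]
force: [-4.0, 2.6, 6.0]
gripper_width: 0.21
```

The foot is on the floor: the load went from -9 to +6 N at z = 51.1, just as predicted. Releasing.

Emit:
{"op": "arm_command", "data": {"grip": 1, "motion": [{"slide":[0,0,-0.5],"twist":[0,0,0]},{"slide":[0,0,-0.5],"twist":[0,0,0]},{"slide":[0,0,-0.5],"twist":[0,0,0]},{"slide":[0,0,-0.5],"twist":[0,0,0]},{"slide":[0,0,-0.5],"twist":[0,0,0]},{"slide":[0,0,-0.5],"twist":[0,0,0]},{"slide":[0,0,-0.5],"twist":[0,0,0]},{"slide":[0,0,-0.5],"twist":[0,0,0]},{"slide":[0,0,-0.5],"twist":[0,0,0]},{"slide":[0,0,-0.5],"twist":[0,0,0]}]}}

```text
time: 20.4
position: [506.3, -267.5, 50.9]
tcp_rot: [[-0.191, 0.982, 0.0], [0.982, 0.191, 0.0], [0.0, 0.0, -1.0]]
force: [-0.6, -0.6, 0.2]
gripper_width: 0.977
```

Emit:
{"op": "arm_command", "data": {"motion": [{"slide":[0,0,-15],"twist":[0,0,0]},{"slide":[0,0,-40],"twist":[0,0,0]},{"slide":[0,0,-80],"twist":[0,0,0]},{"slide":[0,0,-120],"twist":[0,0,0]},{"slide":[40,-20,-150],"twist":[0,0,0]},{"slide":[85,-40,-170],"twist":[0,0,0]},{"slide":[130,-60,-170],"twist":[0,0,0]},{"slide":[160,-60,-170],"twist":[0,0,0]},{"slide":[160,-60,-170],"twist":[0,0,0]}]}}

```text
time: 21.3
position: [415.2, -119.0, 221.6]
tcp_rot: [[-0.193, 0.981, 0.0], [0.981, 0.193, 0.0], [0.0, 0.0, -1.0]]
force: [0.3, -0.0, -0.2]
gripper_width: 1.004
```

```bash
python3 -c "
from m import *
slide(506.5,-267,51.2)
s=arm.get_image('side')[:,:,::-1].copy()
t=arm.get_image('top')[:,:,::-1].copy()
cv2.imwrite('pics/s10.png',s);cv2.imwrite('pics/t10.png',t)
print(spokes(t,506.4,-267.4,(385,465,265,345)),spokes(t,572.5,256.3,(185,262,245,322)))
print(proj('top',(506.4,-267.4,75)),proj('side',(506.4,-267.4,75)))"
```

```text
pos [ 415.2 -119.   221.6] yaw 101.13 t 21.3 F [ 0.27 -0.02 -0.21] grip 1.004 slide [-162.9   61.   170.4]Traceback (most recent call last):
  File "<string>", line 7, in <module>
    print(spokes(t,506.4,-267.4,(385,465,265,345)),spokes(t,572.5,256.3,(185,262,245,322)))
          ~~~~~~^^^^^^^^^^^^^^^^^^^^^^^^^^^^^^^^^^
  File "m.py", line 23, in spokes
    p=ray('top',u,v,45)[:2]-[cx,cy]; r=np.hypot(*p)
      ~~~^^^^^^^^^^^^^^
  File "h.py", line 6, in ray
    c,f=cam(n); R=np.array(c['R']);t=np.array(c['t'])
        ~~~^^^
  File "h.py", line 4, in cam
    c=arm.get_calibration(n); f=240/np.tan(np.radians(c['vfov']/2)); return c,f
ValueError: time passes only in moves, steps and waits
```

View pics/s10.png

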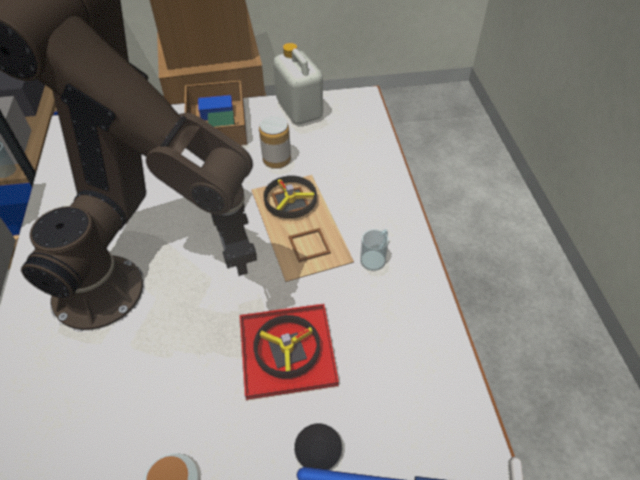

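View pics/t10.png

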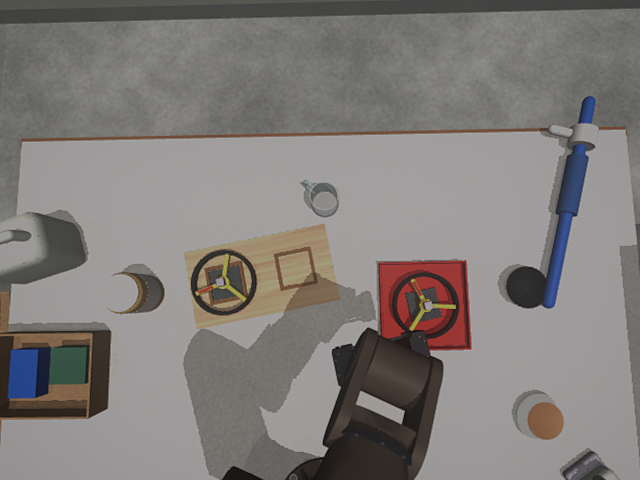

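B stands in the tray (head at (428,306) in the top view, (287,339) in the side view). A is still in its seat, and the mug, tin and ashtray are where they were. The last measurement stopped because my helper asked for the calibration too often, so I'll cache it and measure from the saved pictures.

```bash
sed -i 's/^def cam(n):/import functools\n@functools.lru_cache\ndef cam(n):/' h.py; python3 -c "
from m import *
t=cv2.imread('pics/t10.png');s=cv2.imread('pics/s10.png')
print('head proj',proj('top',(506.4,-267.4,75)),proj('side',(506.4,-267.4,75)))
h=heads(t,'top',[(420,437,297,315),(212,229,273,292)])
for k,z in zip(h,(75,76)):print(k[:3],ray('top',k[0],k[1],z).round(1))
h=heads(s,'side',[(280,294,331,347),(284,297,181,192)])
for k in h:print('side',k and (k[:3],ray('side',k[0],k[1],74).round(1)))
print('tray wheel',spokes(t,506.4,-267.4,(385,465,265,345)),'A',spokes(t,572.5,256.3,(185,262,245,322)))
t0=cv2.imread('pics/top0.png')
for n,(a,b,c,d) in dict(mug=(180,225,295,345),tin=(265,320,100,170),ash=(260,310,500,548)).items(): print(n,cv2.absdiff(t,t0)[a:b,c:d].mean())
"
```

```text
head proj [428.29686645 305.30541955] [284.81905213 336.34890887]
(428.47169811320754, 305.4339622641509, 53.0) [ 506.1 -267.8   75. ]
(219.52727272727273, 281.76363636363635, 55.0) [572.8 256.4  76. ]
side ((285.45, 337.55, 60.0), array([ 507.6, -270.4,   74. ]))
side ((289.2564102564103, 186.6153846153846, 39.0), array([574.9, 255.1,  74. ]))
tray wheel (np.float64(52.08713098122874), 1268, np.float64(-5.403583707402601)) A (np.float64(-7.7669069648798095), 154, np.float64(111.10159911154966))
mug 9.648888888888889
tin 8.921645021645022
ash 5.836805555555555
```

```bash
python3 -c "
from h import *
t=cv2.imread('pics/t10.png');hsv=cv2.cvtColor(t,cv2.COLOR_BGR2HSV)
m=cv2.inRange(hsv,(22,110,70),(38,255,255));m[:265]=0;m[345:]=0;m[:,:385]=0;m[:,465:]=0
P=np.array([ray('top',u,v,44)[:2] for u,v in cv2.findNonZero(m)[:,0]])-[506.3,-267.6];r=np.hypot(*P.T);a=np.arctan2(P[:,1],P[:,0])[(r>35)&(r<70)]
print(np.degrees(np.angle(np.mean(np.exp(3j*a))))/3)
slide(0,0,0)
print(arm.close_job())"
```

```text
26.216961845573888
pos [ 417.1 -121.8  221.4] yaw 101.09 t 21.4 F [0.87 1.17 0.18] grip 1.003 slide [ 199.9 -386.2  220.8]
the job is handed in; nothing more can be done
None
```

The binding wheel now stands upright in the red tray, the free wheel is still in its seat, and I handed the job in at about 21.4 s. No verdict is reported.

- **Free wheel (far from the tray, nearer the tin):** it moved about 8° with no resistance I could measure. I pushed it on to about 104° in all, so it stands about 1.77 rad from zero. It was at rest in three later looks, and its head is within 1 mm of its first position.
- **Binding wheel (nearer the tray):** it took 5 to 7 N at the spoke and turned 12.7° (15° to 27.7°). The highest reading was 7.2 N sideways, or 8.2 N with the vertical part.
- **Placing:** I gripped it by its square head, lifted and carried it, and lowered it until it touched the tray floor at the expected height. The last pictures put its head within about 1 mm (top view) and 4 mm (side view) of the tray's centre. Its wheel stands at 26°, about 0.27 rad from zero.
- **Bystanders:** the mug, tin and ashtray look unmoved. I judged this by eye and by comparing the first and last pictures, not by measuring their positions.

**Checks that failed or disagreed:**
- My spoke measurement failed on the tray wheel because the red of the tray got into the mask. I repeated it with yellow only, which gave the 26°.
- One script stopped with an error because it called the calibration too often. I fixed it and reran it on the saved pictures.
- The side view places the heads about 2 to 3 mm away from the top view, roughly the calibration's stated error.

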